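Part the nested brush pots

TASK

A narrow brush pot is tightly nested inside a wider one on the writing desk. Draw the narrow pot straight up out of the wide one, then stand each pot upright in the empty wooden holder of its own size, fully down in the well. Do not let either pot topple on the way.

Things in the scene. Friction and masses are not known exactly. Their poses are not given: they have to be found in the camera images.
- pot_small: Narrow tall brown wooden pot, open top, outer diameter 54 mm, height 130 mm, wall 3 mm, about 0.12 kg. Origin: centre of its underside; z up its axis. At the start it stands inside pot_large, 2 mm of play all round, its underside 6 mm above pot_large's: its upper 51 mm stand out above the wide pot's rim (rim 85 mm, its top 136 mm above the desk). Grip it there, across its outside.
- pot_large: Wide short pot of the same wood, outer diameter 64 mm, inner 58 mm, height 85 mm, floor 6 mm, about 0.35 kg. Origin: centre of its underside; z up its axis. Stands loose on the desk (z = 0), heavy enough to stay when the narrow pot is drawn out slowly and straight; once empty, grip it across its outside. An eraser, tape, chalks, a box and a glue bottle (up to 100 mm high) stand about.
- holder_narrow: Holder for the narrow pot: fixed pale wooden block 88 x 88 x 20 mm, empty, with a round well 61 mm across, 14 mm deep, mouth bevelled by 6 mm. Origin: centre of the block's underside, on the desk; well floor 6 mm and block top 20 mm above it. Holders stand in a row beyond the pots, centres 0.19 m or more apart and 0.14 m or more from the nested pots, and change places between runs.
- holder_wide: Holder for the wide pot: the same kind of fixed block, empty, but 100 x 100 x 20 mm with a well 72 mm across, 14 mm deep, same bevel. Origin: centre of its underside; well floor 6 mm and block top 20 mm above it. A third holder in the row (not listed) already holds a fat pot of pens; it has no part in the job. The pens reach 160 mm above the desk: carry pots with their undersides above 180 mm.
Mind the look-alikes: they are no part of the job. Leave any pink or purple look-alike of the pot_small alone.

How it is judged:
On the way:
1. the narrow pot has been drawn clear of the wide pot, which still stands upright (z of pot_small in the frame of pot_large above 0.09 m and angle between pot_large's own z axis and vertical below 0.2 rad), for 0.1 s.
At the end, for the whole second after the job is handed in: The narrow pot stands in the narrow holder and the wide pot in the wide holder: each within 12 mm of its holder's centre, its underside within 5 mm of the well's floor, upright within 7 degrees and at rest (horizontal distance between pot_small and holder_narrow below 0.012 m and z of pot_small in the frame of holder_narrow below 0.011 m and angle between each of pot_small, pot_large's own z axis and vertical below 0.12 rad and linear speed of each of pot_small, pot_large below 0.03 m/s and horizontal distance between pot_large and holder_wide below 0.012 m and z of pot_large in the frame of holder_wide below 0.011 m); the robot touches nothing.
It fails at once if a pot topples (leans more than 35 degrees) (angle between any of pot_small, pot_large's own z axis and vertical above 0.61 rad).
It also fails if it takes over 64 s, if anything falls off the work surface, if the arm or the gripper's body presses on something with over 40 N, if the wrist force passes 120 N, or if a joint passes its speed limit or range.

ROBOT

A 6-joint arm with a two-finger parallel gripper is mounted at the origin on the work surface. World frame = base frame: x ahead of the robot, y to its left, z up, the work surface at z = 0. Lengths are in m, angles in rad, forces in N, time in s.
With the tool pointing down it reaches from about 0.425 to 0.95 m from the base axis. Payload 3.5 kg.
Tool frame: the origin (TCP) lies on the mounting face of the last link; the fingertips stand 173 mm ahead of it and the grasp point (between the pads) lies 155 mm ahead of it; z points along the fingers, x is the direction in which the jaws open and shut, and the axes are right-handed (so a half turn about z gives the same grasp; the last joint's range is limited). The gripper opens to 85 mm and grips with 20 to 120 N. Pads are 22 mm wide; open, the fingers measure 114 mm over their backs; the gripper's body (76 mm by 85 mm) begins 54 mm behind the grasp point. The pads swing forward as they close: fully open they stand 13 mm farther back than shut.
Start: joints at [-1.347, 0.286, 1.577, -0, 1.279, -0.15], TCP at [0.247, -0.628, 0.405] pointing down, gripper open.
Joint ranges: [-2.77, 2.77], [-0.9, 2.22], [0.21, 2.48], [-1.53, 4.67], [0.24, 2.81], [-2.84, 2.84]. Speed limits (rad/s): [2.79, 2.79, 3.14, 3.14, 3.14, 3.14].

INTERFACE

Orientations are given as a unit quaternion [x, y, z, w].
In Python, from plant import get_state, read_camera, sign_off gives the robot as it stands.
- The arm moves only by the shell command python3 -m jog 'ROWS' [FORCE]. ROWS is JSON, a list of rows, each an object of numbers: "grip": the closure, from 0 (fully open) to 1 (shut); "x", "y", "z": the shift along the tool's x, y, z in mm; "rx", "ry", "rz": the turn, a rotation vector about the tool's x, y, z in degrees. A call has 1 to 8 rows; each row shifts and turns the commanded pose from where the row before left it, along the tool's axes as they then stand; what a row does not reach is not made up. A row lasts 1/12 s, in which the tool goes at most 41.7 mm and 7.16 degrees, less where a joint would pass 70% of its speed; a pose out of reach is approached as far as the arm can. A call with a gripper value outside its range is refused whole. The fingers move at their own pace and stop on an object; FORCE is the grip in N (left out, the last holds). Time passes only in rows, so rows that do not move let the fingers close. It gives the time, the measured TCP pose, the force and the opening at its end, in the units of the state.
- get_state(): the state, without advancing time (a new reading comes with each control period).
- read_camera(name): name is "scene" or "top"; returns a dict with "frame" (420x560x3 uint8, red, green, blue), "intrinsics" (3x3 intrinsics, pixels), "R" (3x3) and "t" (3): a world point X has camera coordinates R X + t. Camera axes: x right, y down, z forward; pixel columns grow to the right and rows downward; lengths in m; the calibration is good to about 2 mm. A picture is of the moment at which its call begins. There is no depth.
- sign_off(): hands the job in, once; it reports no verdict.
The state is a dict: "time": time; "qpos": joint angles; "dq": joint speeds; "joint_efforts": joint torques, N m; "eef_pos": TCP position; "tcp_rot": TCP orientation; "contact_force": force on the tool from outside, world axes, zero at the start; "wrist_torque": the same for the moment, N m; "opening": opening from 0.0 (shut) to 1.0 (fully open).
Only numpy, scipy, OpenCV 4.12 (cv2) and the standard library are available. Lean on these libraries where they do the work, as an engineer would, in place of code of your own. Each camera call takes 0.05 s, during which the arm holds its last target.

## Working session

There is one attempt and no reset: what is moved stays moved. The work goes in short steps, Python scripts to look and compute and a shell command to move; the robot and the scene stay as the last step left them, time stands still between calls to the robot, and variables do not carry over. Pictures are saved under pics/ and viewed, and the job is handed in when it is done.

```bash
mkdir -p pics; cat > h.py <<'E'
import numpy as np,cv2
from plant import get_state, read_camera
def snap(n,f):
    c=read_camera(n); cv2.imwrite(f'pics/{f}.png',cv2.cvtColor(c['frame'],cv2.COLOR_RGB2BGR)); np.savez(f'pics/{f}.npz',**{k:np.array(c[k]) for k in('frame','intrinsics','R','t')}); return c
def load(f): return dict(np.load(f'pics/{f}.npz'))
def ray(c,u,v,z):
    K,R,t=c['intrinsics'],c['R'],c['t']; C=-R.T@t; d=R.T@np.linalg.inv(K)@np.array([u,v,1.]); return C+d*(z-C[2])/d[2]
def proj(c,X):
    p=c['intrinsics']@(c['R']@np.array(X)+c['t']); return p[:2]/p[2]
E
python3 - <<'E'
from h import *
for n in('scene','top'):
    c=snap(n,n+'0'); print(n,-c['R'].T@c['t'],c['R'][2])
print(get_state())
E
```

```text
scene [1.08778417 0.12383463 0.69720379] [-0.64048656 -0.15595887 -0.75196662]
top [0.40468372 0.00475343 0.74948078] [ 0.18453918  0.02437414 -0.98252287]
{'time': 0.1, 'qpos': array([-1.34700585e+00,  2.87119886e-01,  1.57804742e+00,  4.33754048e-05,
        1.27861931e+00, -1.50011863e-01]), 'dq': array([ 0.00076594, -0.00168047, -0.00280376,  0.0003743 , -0.00041967,
        0.00108781]), 'joint_efforts': array([ 1.49052732e-03, -4.07289040e+01, -2.93699849e+01, -1.08866918e-04,
        3.37820100e-03,  1.74717798e-05]), 'eef_pos': array([ 0.24645324, -0.6281536 ,  0.40344744]), 'tcp_rot': array([ 8.26179315e-01, -5.63406191e-01, -7.89631137e-04, -7.61756985e-04]), 'contact_force': array([-0.02064525, -0.40320949,  0.78547385]), 'wrist_torque': array([-0.00617239, -0.03272673,  0.00062854]), 'opening': 0.9979961149944606}
```

View pics/scene0.png

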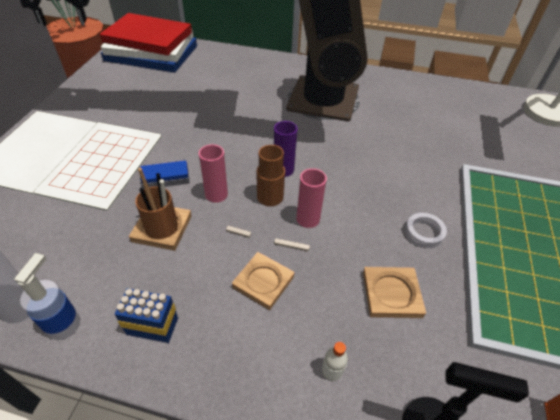

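View pics/top0.png

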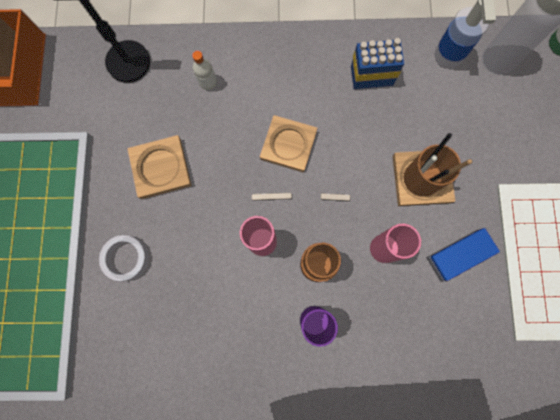

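The nested brown pots are at about (320,261) in the top view and (270,175) in the scene view. The pink look-alikes are at top (258,236) and (402,241), and the purple one is at (318,326). The holders are at top (289,143), smaller and likely narrow, and (159,166), likely wide. The pen pot in its holder is at (430,175). Next I'll take an enlarged crop and measure.

```bash
cat > m.py <<'E'
from h import *
t=load('top0'); s=load('scene0')
def blobs(c,lo,hi,amin=150):
    hsv=cv2.cvtColor(c['frame'],cv2.COLOR_RGB2HSV); m=cv2.inRange(hsv,lo,hi)
    n,l,st,ce=cv2.connectedComponentsWithStats(m)
    return [(i,st[i],ce[i],(l==i).astype(np.uint8)) for i in range(1,n) if st[i][4]>amin]
if __name__=='__main__':
    for nm,c in(('top',t),('scene',s)):
        hsv=cv2.cvtColor(c['frame'],cv2.COLOR_RGB2HSV)
        pts=[(289,125),(135,160),(306,262),(320,275)] if nm=='top' else [(245,280),(375,290),(270,188),(262,160)]
        print(nm,[hsv[v,u].tolist() for u,v in pts])
        for b in blobs(c,(8,90,120),(22,255,255)): 
            cn=max(cv2.findContours(b[3],0,1)[0],key=cv2.contourArea); r=cv2.minAreaRect(cn)
            cor=np.array([ray(c,*p,0.02)[:2] for p in cv2.boxPoints(r)])
            print('pale',b[1],np.round(ray(c,*r[0],.02),4),'sides',np.round([np.linalg.norm(cor[0]-cor[1]),np.linalg.norm(cor[1]-cor[2])],3), 'ang',np.degrees(np.arctan2(*(cor[1]-cor[0])[::-1])))
        for b in blobs(c,(3,110,30),(14,255,150)): print('brown',b[1],b[2])
    a=cv2.resize(t['frame'][190:360,220:430],None,fx=2.6,fy=2.6,interpolation=2)
    b=cv2.resize(s['frame'][115:235,190:340],None,fx=2.6,fy=2.6,interpolation=2)
    o=np.zeros((800,560,3),np.uint8);o[:a.shape[0],:a.shape[1]]=a;o[450:450+b.shape[0],:b.shape[1]]=b
    cv2.imwrite('pics/crop0.png',cv2.cvtColor(o[:770],cv2.COLOR_RGB2BGR)[:, :])
    o=np.zeros((560,800,3),np.uint8);k=a[:, :];
    o[:a.shape[0],:a.shape[1]]=a; w=800-a.shape[1]; b=cv2.resize(b,(w,int(w*.8)));o[:b.shape[0],a.shape[1]:]=b
    cv2.imwrite('pics/crop1.png',cv2.cvtColor(o,cv2.COLOR_RGB2BGR))
E
python3 m.py
```

```text
top [[15, 107, 159], [15, 114, 208], [14, 150, 148], [14, 148, 136]]
pale [  0   9  22  78 395] [0.8885 0.5671 0.02  ] sides [0.045 0.174] ang -91.67144127455973
pale [ 260  116   57   55 2035] [0.6745 0.0043 0.02  ] sides [0.09  0.091] ang -15.944509446466899
pale [ 128  136   62   62 2596] [0.6323 0.2525 0.02  ] sides [0.104 0.101] ang -75.46934969861344
pale [ 394  145   64   60 1351] [ 0.6067 -0.2514  0.02  ] sides [0.115 0.112] ang -85.5916150796282
pale [301 243  40  39 366] [ 0.4477 -0.0508  0.02  ] sides [0.071 0.068] ang -90.67769004929707
brown [  0  11  19  68 428] [ 9.16121495 31.83878505]
brown [   0   11   45   95 2513] [25.35773975 66.1862316 ]
brown [ 402  145   58   52 1407] [430.48542999 171.22530206]
brown [ 301  243   40   39 1015] [319.90147783 261.91625616]
scene [[16, 116, 196], [16, 114, 196], [12, 155, 64], [12, 160, 62]]
pale [ 361    0  160   44 1699] [-0.6473  0.3454  0.02  ] sides [0.311 0.65 ] ang -175.87048039592221
pale [ 47  17  56  26 839] [-0.1538 -0.9402  0.02  ] sides [0.194 0.212] ang 128.02095132750873
pale [130 208  60  38 612] [ 0.6049 -0.2474  0.02  ] sides [0.107 0.128] ang -160.4242755835148
pale [ 233  253   61   53 1817] [0.6767 0.0054 0.02  ] sides [0.094 0.103] ang 170.896611292913
pale [ 364  267   61   48 2364] [0.6352 0.2539 0.02  ] sides [0.103 0.122] ang -174.39089287217524
brown [  44   16   67   61 1485] [74.99393939 44.49225589]
brown [379  38  35  31 817] [397.79436965  53.19828641]
brown [ 427   52   64   29 1174] [459.74957411  65.72231687]
brown [ 257  145   28   60 1400] [270.43357143 174.94785714]
brown [ 136  181   43   59 1463] [156.83321941 215.08544087]
brown [544 395  16  25 308] [552.69480519 408.51948052]
```

View pics/crop1.png

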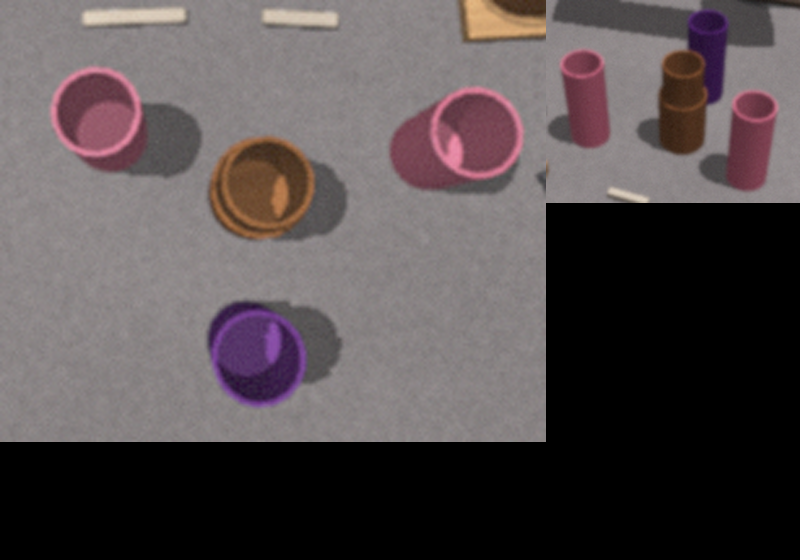

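Confirmed: only the middle stack is brown, with a narrow pot standing out of a wide one. The others are one-piece pink and purple. Now I'll locate the rims precisely.

```bash
cat > m2.py <<'E'
from m import *
def tri(a,pa,b,pb):
    P=[c['intrinsics']@np.c_[c['R'],c['t']] for c in(a,b)]
    X=cv2.triangulatePoints(P[0],P[1],np.array(pa,float).reshape(2,1),np.array(pb,float).reshape(2,1)); return (X[:3]/X[3]).ravel()
if __name__=='__main__':
    # rim centres read off crop
    for z,nm,pt,ps in((.136,'small rim',(322.3,260.4),(271.5,154)),):
        print(nm,ray(t,*pt,z),ray(s,*ps,z),tri(t,pt,s,ps))
    for nm,p in(('large rim top',(319.6,263)),): print(nm,ray(t,*p,.085))
    for nm,p,z in(('pinkL',(257.3,233.1),.13),('pinkR',(403.3,241.2),.13),('purple',(319.2,327),.13)): print(nm,ray(t,*p,z))
    for nm,p in(('pinkL',(312.5,176)),('pinkR',(212.5,152)),('purple',(286,128))): print('scene',nm,ray(s,*p,.13))
    # mask centroids of brown at both views: silhouette extents
    for c,X in((t,None),(s,None)):
        for (w,x) in ((.0,0),):pass
    X=.5*(ray(t,322.3,260.4,.136)+ray(s,271.5,154,.136))
    for c in(t,s):
        im=c['frame'].copy()
        def circ(cx,r,z,col):
            q=np.array([proj(c,[cx[0]+r*np.cos(a),cx[1]+r*np.sin(a),z]) for a in np.linspace(0,6.28,60)])
            return q
        big=cv2.resize(im,None,fx=4,fy=4,interpolation=2)
        for q in(circ(X,.027,.136,0),circ(X,.032,.085,0),circ(X,.032,0,0)): cv2.polylines(big,[((q+.5)*4).astype(int)],True,(0,255,0),1)
        for h,r in(((.6745,.0043),.0305),((.6323,.2525),.036)): 
            for zz,rr in((.02,r+.006),(.006,r)):
                q=circ(h,rr,zz,0); cv2.polylines(big,[((q+.5)*4).astype(int)],True,(0,255,0),1)
        def cut(p,w=33):
            u,v=(np.array(p)*4).astype(int); return big[v-w*4:v+w*4,u-w*4:u+w*4]
        o=np.hstack([cut(proj(c,[X[0],X[1],.08])),cut(proj(c,[.6745,.0043,.01])),cut(proj(c,[.6323,.2525,.01]))])
        cv2.imwrite('pics/chk_%s.png'%('t' if c is t else 's'),cv2.cvtColor(o,cv2.COLOR_RGB2BGR))
E
python3 m2.py; python3 -c "
import cv2,numpy as np
o=np.vstack([cv2.imread('pics/chk_t.png'),cv2.imread('pics/chk_s.png')]);cv2.imwrite('pics/chk.png',o);print(o.shape)"
```

```text
small rim [ 0.44320646 -0.04472637  0.136     ] [ 0.44804908 -0.04190058  0.136     ] [ 0.44328783 -0.04411324  0.131758  ]
large rim top [ 0.44222436 -0.04430985  0.085     ]
pinkL [0.48682671 0.05429055 0.13      ]
pinkR [ 0.47152267 -0.1698913   0.13      ]
purple [ 0.34542678 -0.03780149  0.13      ]
scene pinkL [0.48367745 0.0540103  0.13      ]
scene pinkR [ 0.47017189 -0.16620477  0.13      ]
scene purple [ 0.34451985 -0.03570034  0.13      ]
(528, 792, 3)
```

View pics/chk.png

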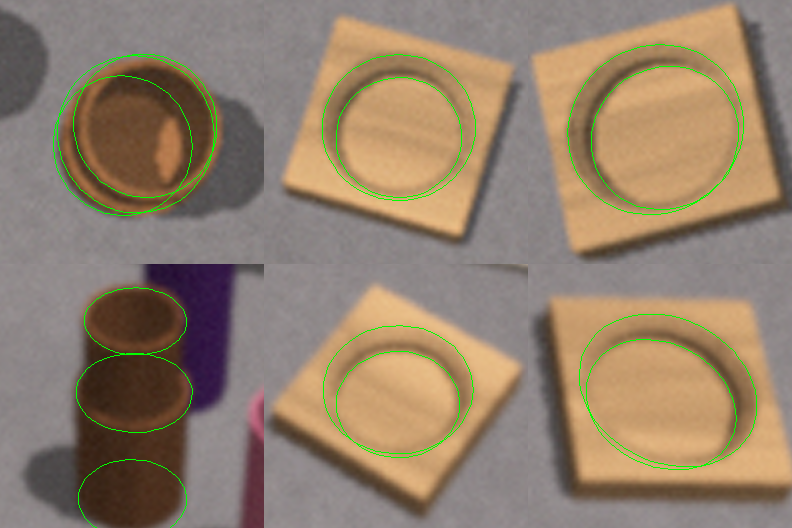

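```bash
cat > d.py <<'E'
import sys; from h import *
from scipy.spatial.transform import Rotation as Ro
s=get_state(); R=Ro.from_quat(s['tcp_rot']).as_matrix()
g=np.array([float(a) for a in sys.argv[1:4]])  # target of grasp point
d=R.T@(g+[0,0,.155]-s['eef_pos'])*1000
down=np.array([0,0,-1.]); rv=np.degrees(np.cross([0,0,1],R.T@down))
print('t',round(s['time'],2),'tcp',s['eef_pos'].round(4),'tool delta mm',d.round(1),'norm',np.linalg.norm(d).round(1),'tilt fix deg',rv.round(2),'xdir',np.degrees(np.arctan2(R[1,0],R[0,0])).round(1),'open',round(s['opening'],3),'F',s['contact_force'].round(1),'q',s['qpos'].round(2))
E
python3 d.py .4435 -.044 .26
```

```text
t 0.1 tcp [ 0.2465 -0.6282  0.4034] tool delta mm [-471.9 -396.7  -10.4] norm 616.6 tilt fix deg [-0.02  0.12  0.  ] xdir -68.6 open 0.998 F [-0.  -0.4  0.8] q [-1.35  0.29  1.58  0.    1.28 -0.15]
```

```bash
python3 -m jog '[{"x":-29,"y":-25},{"x":-29,"y":-25},{"x":-29,"y":-25},{"x":-29,"y":-25},{"x":-29,"y":-25},{"x":-29,"y":-25},{"x":-29,"y":-25},{"x":-29,"y":-25}]' 40; python3 -m jog '[{"x":-29,"y":-25},{"x":-29,"y":-25},{"x":-29,"y":-25},{"x":-29,"y":-25},{"x":-29,"y":-25},{"x":-29,"y":-25},{"x":-29,"y":-25},{}]'; python3 d.py .4435 -.044 .26
```

```text
t 0.1 tcp [ 0.2465 -0.6282  0.4034] tool delta mm [-471.9 -396.7  -10.4] norm 616.6 tilt fix deg [-0.02  0.12  0.  ] xdir -68.6 open 0.998 F [-0.  -0.4  0.8] q [-1.35  0.29  1.58  0.    1.28 -0.15]$[0]: bad value
$[0]: bad value
```

```bash
python3 -m jog '[{"grip":0,"x":-29,"y":-25,"z":0,"rx":0,"ry":0,"rz":0},{"grip":0,"x":-29,"y":-25,"z":0,"rx":0,"ry":0,"rz":0},{"grip":0,"x":-29,"y":-25,"z":0,"rx":0,"ry":0,"rz":0},{"grip":0,"x":-29,"y":-25,"z":0,"rx":0,"ry":0,"rz":0}]' 40; python3 -m jog '[{"grip":0,"x":-29,"y":-25}]' ;python3 d.py .4435 -.044 .26
```

```text
time: 0.43
eef_pos: [0.2973, -0.4823, 0.4037]
tcp_rot: [0.826, -0.564, -0.001, -0.001]
contact_force: [1.4, -0.1, 0.1]
opening: 0.994
t 0.43 tcp [ 0.2973 -0.4823  0.4037] tool delta mm [-354.9 -295.8  -10.6] norm 462.2 tilt fix deg [-0.01  0.09  0.  ] xdir -68.6 open 0.994 F [ 1.4 -0.1  0.1] q [-1.2   0.05  1.85  0.    1.25  0.  ]$[0]: bad value
```

```bash
python3 -m jog '[{"grip":0,"x":-30,"y":-25,"z":0,"rx":0,"ry":0,"rz":0},{"grip":0,"x":-30,"y":-25,"z":0,"rx":0,"ry":0,"rz":0},{"grip":0,"x":-30,"y":-25,"z":0,"rx":0,"ry":0,"rz":0},{"grip":0,"x":-30,"y":-25,"z":0,"rx":0,"ry":0,"rz":0},{"grip":0,"x":-30,"y":-25,"z":0,"rx":0,"ry":0,"rz":0},{"grip":0,"x":-30,"y":-25,"z":0,"rx":0,"ry":0,"rz":0}]';python3 d.py .4435 -.044 .26
```

```text
time: 0.93
eef_pos: [0.3711, -0.2595, 0.4043]
tcp_rot: [0.826, -0.564, -0.0, -0.0]
contact_force: [0.8, -0.4, -0.0]
opening: 0.997
t 0.93 tcp [ 0.3711 -0.2595  0.4043] tool delta mm [-174.3 -146.   -10.7] norm 227.6 tilt fix deg [ 0.    0.03 -0.  ] xdir -68.6 open 0.997 F [ 0.8 -0.4 -0. ] q [-0.83 -0.22  2.1   0.    1.27  0.36]
```

```bash
python3 -m jog '[{"grip":0,"x":-30,"y":-25,"z":0,"rx":0,"ry":0,"rz":0},{"grip":0,"x":-30,"y":-25,"z":0,"rx":0,"ry":0,"rz":0},{"grip":0,"x":-30,"y":-25,"z":0,"rx":0,"ry":0,"rz":0},{"grip":0,"x":-30,"y":-25,"z":0,"rx":0,"ry":0,"rz":0},{"grip":0,"x":-30,"y":-25,"z":0,"rx":0,"ry":0,"rz":0},{"grip":0,"x":-20,"y":-20,"z":0,"rx":0,"ry":0,"rz":0},{"grip":0,"x":0,"y":0,"z":0,"rx":0,"ry":0,"rz":0},{"grip":0,"x":0,"y":0,"z":0,"rx":0,"ry":0,"rz":0}]';python3 d.py .4435 -.044 .26
```

```text
time: 1.6
eef_pos: [0.4441, -0.0489, 0.4043]
tcp_rot: [0.827, -0.562, -0.0, 0.0]
contact_force: [-0.1, -0.6, 0.2]
opening: 1.0
t 1.6 tcp [ 0.4441 -0.0489  0.4043] tool delta mm [ -4.8  -1.2 -10.7] norm 11.8 tilt fix deg [ 0.05  0.02 -0.  ] xdir -68.4 open 1.0 F [-0.1 -0.6  0.2] q [-0.34 -0.24  2.11 -0.    1.27  0.86]
```

```bash
python3 -m jog '[{"grip":0,"x":-5,"y":-1,"z":20,"rx":0,"ry":0,"rz":0},{"grip":0,"x":0,"y":0,"z":25,"rx":0,"ry":0,"rz":0},{"grip":0,"x":0,"y":0,"z":25,"rx":0,"ry":0,"rz":0},{"grip":0,"x":0,"y":0,"z":15,"rx":0,"ry":0,"rz":0},{"grip":0,"x":0,"y":0,"z":0,"rx":0,"ry":0,"rz":0}]';python3 d.py .4435 -.044 .115
python3 -c "
from h import *
c=snap('scene','s1');d=snap('top','t1')
o=np.hstack([cv2.resize(c['frame'][40:260,150:390],None,fx=1.6,fy=1.6),cv2.resize(d['frame'][140:360,200:440],None,fx=1.6,fy=1.6)])
cv2.imwrite('pics/v1.png',cv2.cvtColor(o,4))"
```

```text
time: 2.02
eef_pos: [0.4414, -0.046, 0.3156]
tcp_rot: [0.826, -0.564, -0.004, 0.001]
contact_force: [-0.1, 0.1, -0.3]
opening: 1.001
t 2.02 tcp [ 0.4414 -0.046   0.3156] tool delta mm [-0.8 -3.  45.5] norm 45.7 tilt fix deg [ 0.39  0.3  -0.  ] xdir -68.7 open 1.001 F [-0.1  0.1 -0.3] q [-0.33 -0.14  2.2  -0.    1.09  0.87]
```

View pics/v1.png

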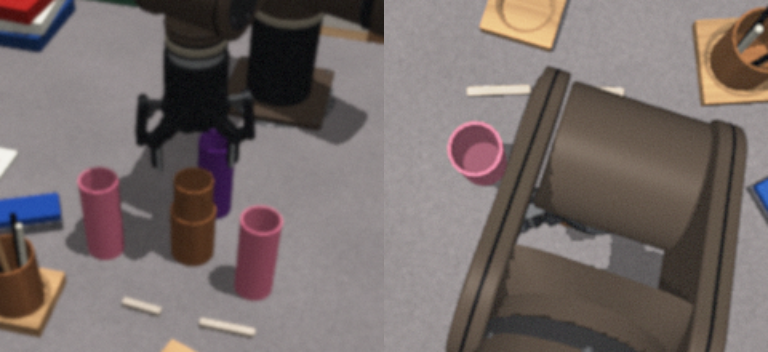

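The scene view shows the open fingers straddling the brown pot, clear of the pink and purple ones. I'll go down and close.

```bash
python3 -m jog '[{"grip":0,"x":0,"y":-1,"z":15,"rx":0,"ry":0,"rz":0},{"grip":0,"x":0,"y":-1,"z":15,"rx":0,"ry":0,"rz":0},{"grip":0,"x":0,"y":0,"z":15,"rx":0,"ry":0,"rz":0},{"grip":0,"x":0,"y":0,"z":0,"rx":0,"ry":0,"rz":0},{"grip":0,"x":0,"y":0,"z":0,"rx":0,"ry":0,"rz":0}]';python3 d.py .4435 -.044 .115
python3 -c "
from h import *
c=snap('scene','s2')
o=cv2.resize(c['frame'][90:230,190:350],None,fx=4,fy=4)
cv2.imwrite('pics/v2.png',cv2.cvtColor(o,4))"
```

```text
time: 2.53
eef_pos: [0.4454, -0.0451, 0.2757]
tcp_rot: [0.826, -0.564, 0.0, -0.0]
contact_force: [-0.3, 0.3, 0.6]
opening: 1.006
t 2.53 tcp [ 0.4454 -0.0451  0.2757] tool delta mm [-1.7  1.3  5.7] norm 6.1 tilt fix deg [-0.03 -0.03  0.  ] xdir -68.6 open 1.006 F [-0.3  0.3  0.6] q [-0.33 -0.07  2.22 -0.    0.99  0.87]
```

View pics/v2.png

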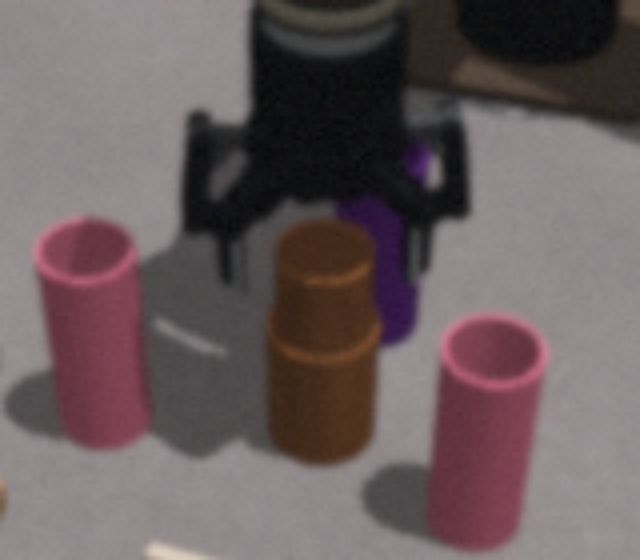

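```bash
python3 -m jog '[{"grip":0,"x":-1.5,"y":1,"z":5,"rx":0,"ry":0,"rz":0},{"grip":0.1,"x":0,"y":0,"z":0,"rx":0,"ry":0,"rz":0},{"grip":0.2,"x":0,"y":0,"z":0,"rx":0,"ry":0,"rz":0},{"grip":0.25,"x":0,"y":0,"z":0,"rx":0,"ry":0,"rz":0},{"grip":0.3,"x":0,"y":0,"z":0,"rx":0,"ry":0,"rz":0},{"grip":0.33,"x":0,"y":0,"z":0,"rx":0,"ry":0,"rz":0},{"grip":0.36,"x":0,"y":0,"z":0,"rx":0,"ry":0,"rz":0},{"grip":0.4,"x":0,"y":0,"z":0,"rx":0,"ry":0,"rz":0}]' 30
python3 -m jog '[{"grip":0.45,"x":0,"y":0,"z":0,"rx":0,"ry":0,"rz":0},{"grip":0.5,"x":0,"y":0,"z":0,"rx":0,"ry":0,"rz":0},{"grip":0.6,"x":0,"y":0,"z":0,"rx":0,"ry":0,"rz":0},{"grip":0.6,"x":0,"y":0,"z":0,"rx":0,"ry":0,"rz":0}]' 30
python3 d.py .4435 -.044 .115
python3 -c "
from h import *
c=snap('scene','s3')
o=cv2.resize(c['frame'][90:230,190:350],None,fx=4,fy=4)
cv2.imwrite('pics/v3.png',cv2.cvtColor(o,4))"
```

```text
time: 3.25
eef_pos: [0.4439, -0.0438, 0.2703]
tcp_rot: [0.826, -0.563, 0.001, 0.0]
contact_force: [-0.6, -1.6, 1.6]
opening: 0.627
time: 3.58
eef_pos: [0.4439, -0.0438, 0.2703]
tcp_rot: [0.826, -0.563, 0.001, -0.0]
contact_force: [0.3, -2.6, 4.0]
opening: 0.631
t 3.58 tcp [ 0.4439 -0.0438  0.2703] tool delta mm [0.1 0.5 0.3] norm 0.6 tilt fix deg [-0.05 -0.08  0.  ] xdir -68.6 open 0.631 F [ 0.3 -2.6  4. ] q [-0.33 -0.07  2.23 -0.    0.98  0.87]
```

View pics/v3.png

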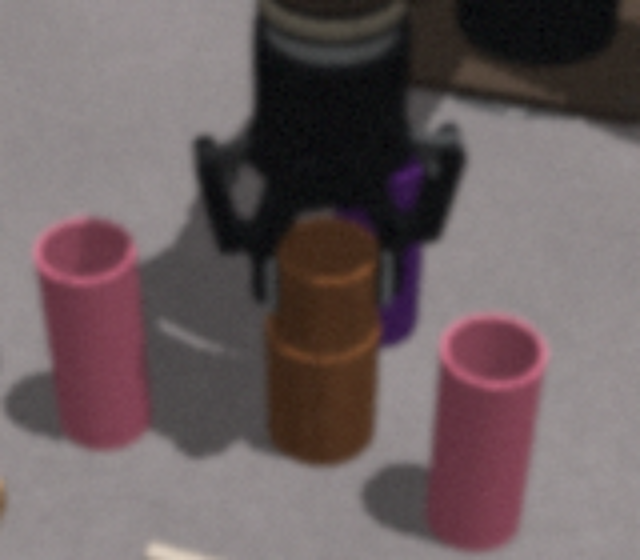

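The opening is 0.631 (53.6 mm), so it's gripping the narrow pot. I'll lift slowly and straight.

```bash
python3 -m jog '[{"grip":0.6,"x":0,"y":0,"z":0,"rx":0,"ry":0,"rz":0},{"grip":0.6,"x":0,"y":0,"z":-2,"rx":0,"ry":0,"rz":0},{"grip":0.6,"x":0,"y":0,"z":-3,"rx":0,"ry":0,"rz":0},{"grip":0.6,"x":0,"y":0,"z":-3,"rx":0,"ry":0,"rz":0},{"grip":0.6,"x":0,"y":0,"z":-3,"rx":0,"ry":0,"rz":0},{"grip":0.6,"x":0,"y":0,"z":-3,"rx":0,"ry":0,"rz":0},{"grip":0.6,"x":0,"y":0,"z":-3,"rx":0,"ry":0,"rz":0},{"grip":0.6,"x":0,"y":0,"z":-3,"rx":0,"ry":0,"rz":0}]' 50
python3 d.py .4435 -.044 .24
python3 -c "
from h import *
c=snap('scene','s4')
o=cv2.resize(c['frame'][90:230,190:350],None,fx=4,fy=4)
cv2.imwrite('pics/v4.png',cv2.cvtColor(o,4))"
```

```text
time: 4.3
eef_pos: [0.4434, -0.0434, 0.2899]
tcp_rot: [0.826, -0.563, -0.0, -0.0]
contact_force: [-0.1, 0.4, -1.3]
opening: 0.622
t 4.3 tcp [ 0.4434 -0.0434  0.2899] tool delta mm [   0.5    0.2 -105.1] norm 105.1 tilt fix deg [ 0.02  0.03 -0.  ] xdir -68.6 open 0.622 F [-0.1  0.4 -1.3] q [-0.33 -0.1   2.22  0.    1.02  0.87]
```

View pics/v4.png

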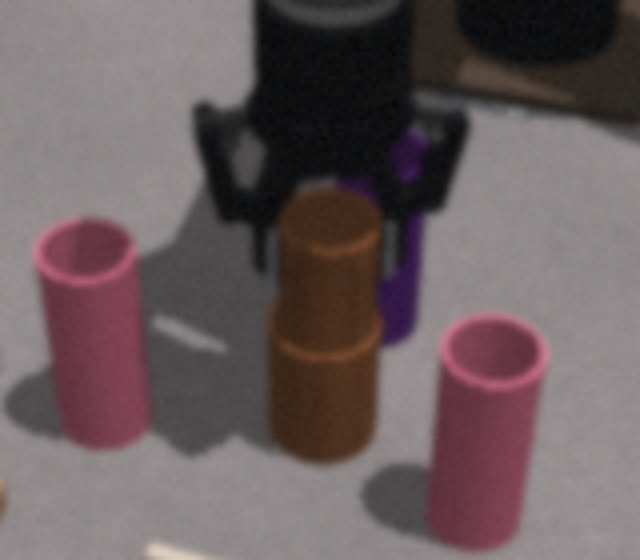

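The narrow pot rises in the grip (its rim moved up from row ~255 to ~230 in the crop), and the wide pot's base stays at about row 455. I'll keep lifting.

```bash
python3 -m jog '[{"grip":0.6,"x":0,"y":0,"z":-4,"rx":0,"ry":0,"rz":0},{"grip":0.6,"x":0,"y":0,"z":-5,"rx":0,"ry":0,"rz":0},{"grip":0.6,"x":0,"y":0,"z":-5,"rx":0,"ry":0,"rz":0},{"grip":0.6,"x":0,"y":0,"z":-5,"rx":0,"ry":0,"rz":0},{"grip":0.6,"x":0,"y":0,"z":-5,"rx":0,"ry":0,"rz":0},{"grip":0.6,"x":0,"y":0,"z":-5,"rx":0,"ry":0,"rz":0},{"grip":0.6,"x":0,"y":0,"z":-5,"rx":0,"ry":0,"rz":0},{"grip":0.6,"x":0,"y":0,"z":-5,"rx":0,"ry":0,"rz":0}]'
python3 -m jog '[{"grip":0.6,"x":0,"y":0,"z":-5,"rx":0,"ry":0,"rz":0},{"grip":0.6,"x":0,"y":0,"z":-5,"rx":0,"ry":0,"rz":0},{"grip":0.6,"x":0,"y":0,"z":-5,"rx":0,"ry":0,"rz":0},{"grip":0.6,"x":0,"y":0,"z":-5,"rx":0,"ry":0,"rz":0},{"grip":0.6,"x":0,"y":0,"z":-5,"rx":0,"ry":0,"rz":0},{"grip":0.6,"x":0,"y":0,"z":-5,"rx":0,"ry":0,"rz":0},{"grip":0.6,"x":0,"y":0,"z":-5,"rx":0,"ry":0,"rz":0},{"grip":0.6,"x":0,"y":0,"z":-5,"rx":0,"ry":0,"rz":0}]'
python3 d.py .4435 -.044 .315
python3 -c "
from h import *
c=snap('scene','s5')
o=cv2.resize(c['frame'][50:230,190:350],None,fx=3.3,fy=3.3)
cv2.imwrite('pics/v5.png',cv2.cvtColor(o,4))"
```

```text
time: 5.02
eef_pos: [0.4436, -0.0435, 0.3293]
tcp_rot: [0.826, -0.563, 0.0, -0.0]
contact_force: [-0.3, -0.5, -1.6]
opening: 0.627
time: 5.68
eef_pos: [0.4435, -0.0435, 0.3692]
tcp_rot: [0.826, -0.563, -0.0, -0.0]
contact_force: [0.5, -0.5, -0.9]
opening: 0.624
t 5.68 tcp [ 0.4435 -0.0435  0.3692] tool delta mm [   0.4    0.2 -100.8] norm 100.8 tilt fix deg [-0.  0.  0.] xdir -68.6 open 0.624 F [ 0.5 -0.5 -0.9] q [-0.33 -0.21  2.15  0.    1.2   0.87]
```

View pics/v5.png

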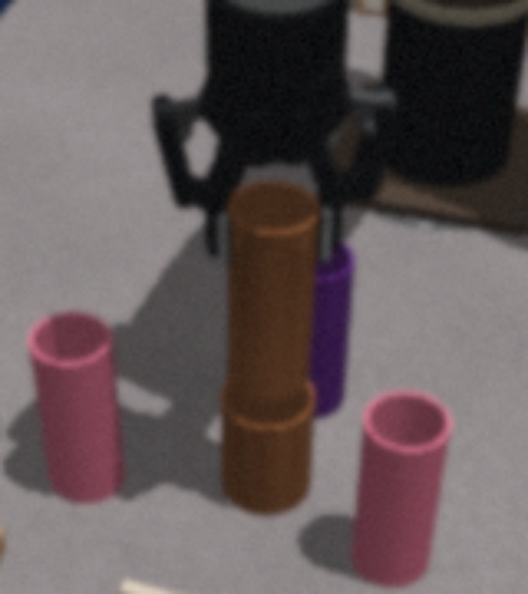

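```bash
python3 -m jog '[{"grip":0.6,"x":0,"y":0,"z":-5,"rx":0,"ry":0,"rz":0},{"grip":0.6,"x":0,"y":0,"z":-8,"rx":0,"ry":0,"rz":0},{"grip":0.6,"x":0,"y":0,"z":-12,"rx":0,"ry":0,"rz":0},{"grip":0.6,"x":0,"y":0,"z":-15,"rx":0,"ry":0,"rz":0},{"grip":0.6,"x":0,"y":0,"z":-18,"rx":0,"ry":0,"rz":0},{"grip":0.6,"x":0,"y":0,"z":-18,"rx":0,"ry":0,"rz":0},{"grip":0.6,"x":0,"y":0,"z":-15,"rx":0,"ry":0,"rz":0},{"grip":0.6,"x":0,"y":0,"z":-10,"rx":0,"ry":0,"rz":0}]'
python3 d.py .674 .005 .315
python3 -c "
from h import *
c=snap('scene','s6')
o=cv2.resize(c['frame'][20:230,190:350],None,fx=2.8,fy=2.8)
cv2.imwrite('pics/v6.png',cv2.cvtColor(o,4))"
```

```text
time: 6.4
eef_pos: [0.4436, -0.0435, 0.4728]
tcp_rot: [0.826, -0.563, 0.002, -0.001]
contact_force: [0.2, 0.5, -1.2]
opening: 0.625
t 6.4 tcp [ 0.4436 -0.0435  0.4728] tool delta mm [  39.  -232.2    3.6] norm 235.5 tilt fix deg [-0.17 -0.14  0.  ] xdir -68.6 open 0.625 F [ 0.2  0.5 -1.2] q [-0.33 -0.29  2.03  0.    1.4   0.87]
```

View pics/v6.png

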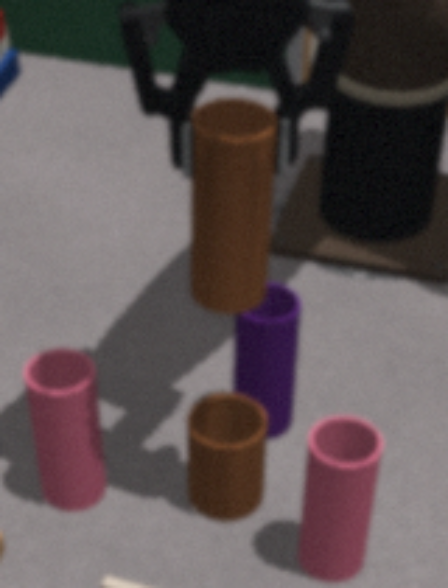

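The narrow pot hangs upright and clear, and the wide pot is still standing upright. Next I'll carry it to the narrow holder.

```bash
python3 -m jog '[{"grip":0.6,"x":2,"y":-12,"z":0,"rx":0,"ry":0,"rz":0},{"grip":0.6,"x":4,"y":-24,"z":0,"rx":0,"ry":0,"rz":0},{"grip":0.6,"x":5,"y":-30,"z":0,"rx":0,"ry":0,"rz":0},{"grip":0.6,"x":5,"y":-30,"z":0,"rx":0,"ry":0,"rz":0},{"grip":0.6,"x":5,"y":-30,"z":0,"rx":0,"ry":0,"rz":0},{"grip":0.6,"x":5,"y":-30,"z":0,"rx":0,"ry":0,"rz":0},{"grip":0.6,"x":5,"y":-30,"z":0,"rx":0,"ry":0,"rz":0},{"grip":0.6,"x":4,"y":-24,"z":0,"rx":0,"ry":0,"rz":0}]'
python3 -m jog '[{"grip":0.6,"x":3,"y":-15,"z":0,"rx":0,"ry":0,"rz":0},{"grip":0.6,"x":1,"y":-7,"z":0,"rx":0,"ry":0,"rz":0},{"grip":0.6,"x":0,"y":0,"z":0,"rx":0,"ry":0,"rz":0},{"grip":0.6,"x":0,"y":0,"z":0,"rx":0,"ry":0,"rz":0},{"grip":0.6,"x":0,"y":0,"z":0,"rx":0,"ry":0,"rz":0}]'
python3 d.py .6747 .0047 .17
python3 -c "
from h import *
c=snap('scene','s7');d=snap('top','t7')
o=np.hstack([cv2.resize(c['frame'][60:340,150:400],None,fx=1.6,fy=1.6),cv2.resize(d['frame'][60:340,170:420],None,fx=1.6,fy=1.6)])
cv2.imwrite('pics/v7.png',cv2.cvtColor(o,4))"
```

```text
time: 7.12
eef_pos: [0.6536, 0.0011, 0.4685]
tcp_rot: [0.826, -0.563, -0.001, 0.0]
contact_force: [-0.4, -0.4, -1.5]
opening: 0.623
time: 7.53
eef_pos: [0.6731, 0.0047, 0.4697]
tcp_rot: [0.826, -0.563, -0.0, 0.0]
contact_force: [-0.2, -0.2, -0.8]
opening: 0.622
t 7.53 tcp [0.6731 0.0047 0.4697] tool delta mm [  0.7  -1.6 144.7] norm 144.7 tilt fix deg [ 0.05  0.02 -0.  ] xdir -68.6 open 0.622 F [-0.2 -0.2 -0.8] q [-0.14  0.24  1.51 -0.    1.39  1.05]
```

View pics/v7.png

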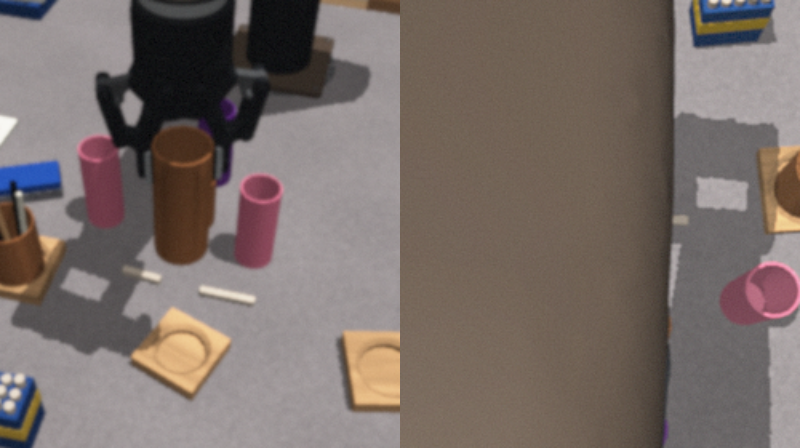

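```bash
python3 -c "
from h import *
c=load('s7'); print(ray(c,263.7,223.7,.203), proj(c,[.6747,.0047,.203]),proj(c,[.6747+.027,.0047,.203]))"
python3 -m jog '[{"grip":0.6,"x":0,"y":-1,"z":12,"rx":0,"ry":0,"rz":0},{"grip":0.6,"x":0,"y":0,"z":20,"rx":0,"ry":0,"rz":0},{"grip":0.6,"x":0,"y":0,"z":25,"rx":0,"ry":0,"rz":0},{"grip":0.6,"x":0,"y":0,"z":25,"rx":0,"ry":0,"rz":0},{"grip":0.6,"x":0,"y":0,"z":25,"rx":0,"ry":0,"rz":0},{"grip":0.6,"x":0,"y":0,"z":25,"rx":0,"ry":0,"rz":0},{"grip":0.6,"x":0,"y":0,"z":20,"rx":0,"ry":0,"rz":0},{"grip":0.6,"x":0,"y":0,"z":10,"rx":0,"ry":0,"rz":0}]'
python3 -m jog '[{"grip":0.6,"x":0,"y":0,"z":0,"rx":0,"ry":0,"rz":0},{"grip":0.6,"x":0,"y":0,"z":0,"rx":0,"ry":0,"rz":0},{"grip":0.6,"x":0,"y":0,"z":0,"rx":0,"ry":0,"rz":0}]'
python3 d.py .6747 .0047 .115
python3 -c "
from h import *
c=snap('scene','s8')
for z in(.035,): print([proj(c,[.6747+dx,.0047+dy,z]).round(1) for dx,dy in((0,0),(.027,0),(0,.027),(0,-.027))])
o=cv2.resize(c['frame'][140:320,180:350],None,fx=3.3,fy=3.3)
cv2.imwrite('pics/v8.png',cv2.cvtColor(o,4))"
```

```text
[0.69056043 0.01027831 0.203     ] [263.07371911 215.70103485] [258.32466761 228.19790854]
time: 8.3
eef_pos: [0.6731, 0.0053, 0.3032]
tcp_rot: [0.826, -0.564, -0.003, 0.001]
contact_force: [-0.1, -0.2, -1.7]
opening: 0.62
time: 8.55
eef_pos: [0.6752, 0.0052, 0.3097]
tcp_rot: [0.826, -0.563, 0.001, -0.001]
contact_force: [-0.0, -0.1, -0.9]
opening: 0.62
t 8.55 tcp [0.6752 0.0052 0.3097] tool delta mm [ 0.2  0.8 39.7] norm 39.7 tilt fix deg [-0.16 -0.09  0.  ] xdir -68.6 open 0.62 F [-0.  -0.1 -0.9] q [-0.14  0.37  1.65  0.    1.12  1.05]
[array([263.2, 273.1]), array([259.2, 284.8]), array([276.8, 276.3]), array([249.7, 269.9])]
```

View pics/v8.png

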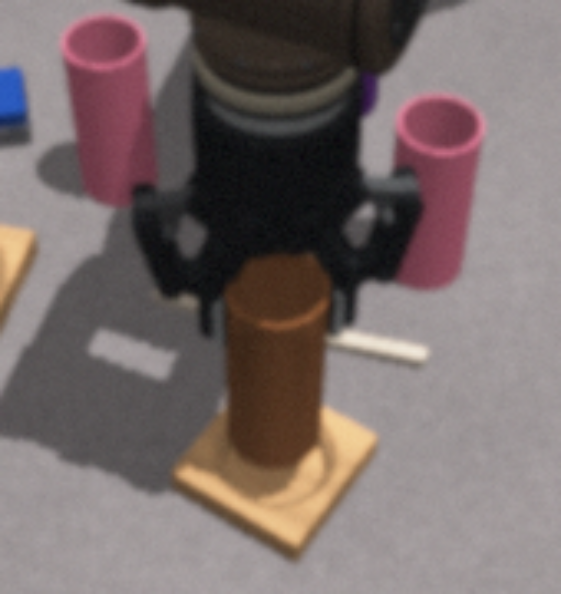

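The pot hangs centred over the well: its bottom spans columns 249–278 against a predicted centre of 263. I'll lower it.

```bash
python3 -m jog '[{"grip":0.6,"x":0,"y":0,"z":6,"rx":0,"ry":0,"rz":0},{"grip":0.6,"x":0,"y":0,"z":6,"rx":0,"ry":0,"rz":0},{"grip":0.6,"x":0,"y":0,"z":5,"rx":0,"ry":0,"rz":0},{"grip":0.6,"x":0,"y":0,"z":5,"rx":0,"ry":0,"rz":0},{"grip":0.6,"x":0,"y":0,"z":4,"rx":0,"ry":0,"rz":0},{"grip":0.6,"x":0,"y":0,"z":4,"rx":0,"ry":0,"rz":0},{"grip":0.6,"x":0,"y":0,"z":0,"rx":0,"ry":0,"rz":0},{"grip":0.6,"x":0,"y":0,"z":0,"rx":0,"ry":0,"rz":0}]'
python3 d.py .6747 .0047 .115
```

```text
time: 9.27
eef_pos: [0.6746, 0.0053, 0.2772]
tcp_rot: [0.826, -0.563, -0.0, 0.0]
contact_force: [-0.3, 0.5, -0.3]
opening: 0.621
t 9.27 tcp [0.6746 0.0053 0.2772] tool delta mm [0.5 0.1 7.2] norm 7.2 tilt fix deg [ 0.04  0.02 -0.  ] xdir -68.6 open 0.621 F [-0.3  0.5 -0.3] q [-0.14  0.41  1.67 -0.    1.07  1.05]
```

```bash
python3 -m jog '[{"grip":0.6,"x":0,"y":0,"z":2,"rx":0,"ry":0,"rz":0},{"grip":0.6,"x":0,"y":0,"z":2,"rx":0,"ry":0,"rz":0},{"grip":0.6,"x":0,"y":0,"z":1.5,"rx":0,"ry":0,"rz":0},{"grip":0.6,"x":0,"y":0,"z":1,"rx":0,"ry":0,"rz":0},{"grip":0.6,"x":0,"y":0,"z":0,"rx":0,"ry":0,"rz":0},{"grip":0.6,"x":0,"y":0,"z":0,"rx":0,"ry":0,"rz":0}]' 30
python3 d.py .6747 .0047 .115
python3 -c "
from h import *
c=snap('scene','s9')
o=cv2.resize(c['frame'][140:320,180:350],None,fx=3.3,fy=3.3)
cv2.imwrite('pics/v9.png',cv2.cvtColor(o,4))"
```

```text
time: 9.77
eef_pos: [0.6747, 0.0053, 0.2712]
tcp_rot: [0.826, -0.563, -0.0, 0.0]
contact_force: [-0.4, -0.8, -0.9]
opening: 0.622
t 9.77 tcp [0.6747 0.0053 0.2712] tool delta mm [0.5 0.2 1.2] norm 1.3 tilt fix deg [ 0.01  0.   -0.  ] xdir -68.6 open 0.622 F [-0.4 -0.8 -0.9] q [-0.14  0.41  1.67  0.    1.06  1.05]
```

View pics/v9.png

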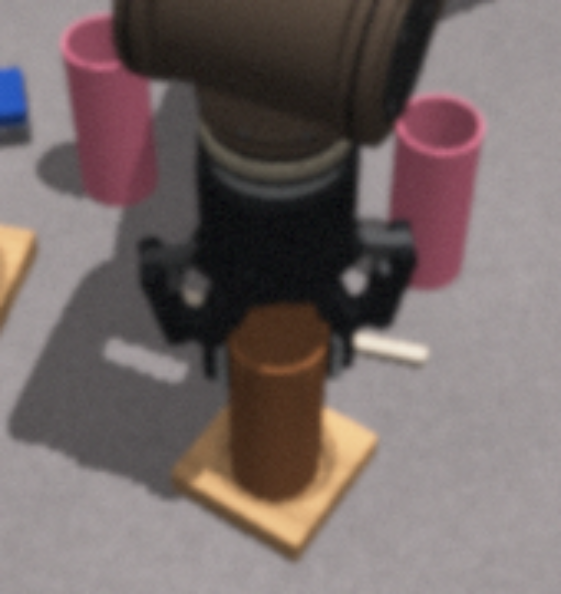

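```bash
python3 -m jog '[{"grip":0.6,"x":0,"y":0,"z":1,"rx":0,"ry":0,"rz":0},{"grip":0.6,"x":0,"y":0,"z":1,"rx":0,"ry":0,"rz":0},{"grip":0.6,"x":0,"y":0,"z":0,"rx":0,"ry":0,"rz":0},{"grip":0.6,"x":0,"y":0,"z":0,"rx":0,"ry":0,"rz":0}]' 
python3 d.py .6747 .0047 .115
```

```text
time: 10.15
eef_pos: [0.675, 0.0052, 0.2705]
tcp_rot: [0.826, -0.563, 0.001, -0.0]
contact_force: [-1.1, -1.1, 5.4]
opening: 0.626
t 10.15 tcp [0.675  0.0052 0.2705] tool delta mm [0.4 0.5 0.5] norm 0.8 tilt fix deg [-0.07 -0.03  0.  ] xdir -68.6 open 0.626 F [-1.1 -1.1  5.4] q [-0.14  0.42  1.67  0.    1.06  1.05]
```

It makes contact at TCP z 0.2705, the same height as at the grasp, so the pot is down on the well floor. I'll open gently and rise.

```bash
python3 -m jog '[{"grip":0.36,"x":0,"y":0,"z":0,"rx":0,"ry":0,"rz":0},{"grip":0.33,"x":0,"y":0,"z":0,"rx":0,"ry":0,"rz":0},{"grip":0.3,"x":0,"y":0,"z":0,"rx":0,"ry":0,"rz":0},{"grip":0.2,"x":0,"y":0,"z":0,"rx":0,"ry":0,"rz":0},{"grip":0.1,"x":0,"y":0,"z":0,"rx":0,"ry":0,"rz":0},{"grip":0,"x":0,"y":0,"z":0,"rx":0,"ry":0,"rz":0},{"grip":0,"x":0,"y":0,"z":0,"rx":0,"ry":0,"rz":0},{"grip":0,"x":0,"y":0,"z":-5,"rx":0,"ry":0,"rz":0}]'
python3 -m jog '[{"grip":0,"x":0,"y":0,"z":-15,"rx":0,"ry":0,"rz":0},{"grip":0,"x":0,"y":0,"z":-20,"rx":0,"ry":0,"rz":0},{"grip":0,"x":0,"y":0,"z":-25,"rx":0,"ry":0,"rz":0},{"grip":0,"x":0,"y":0,"z":-30,"rx":0,"ry":0,"rz":0},{"grip":0,"x":0,"y":0,"z":-30,"rx":0,"ry":0,"rz":0},{"grip":0,"x":0,"y":0,"z":-10,"rx":0,"ry":0,"rz":0},{"grip":0,"x":0,"y":0,"z":0,"rx":0,"ry":0,"rz":0}]'
python3 d.py .4435 -.044 .25
python3 -c "
from h import *
c=snap('scene','s10')
o=cv2.resize(c['frame'][100:320,150:370],None,fx=2.7,fy=2.7)
cv2.imwrite('pics/v10.png',cv2.cvtColor(o,4))"
```

```text
time: 10.82
eef_pos: [0.6743, 0.0053, 0.2729]
tcp_rot: [0.826, -0.563, -0.001, 0.001]
contact_force: [-0.2, -0.5, -0.8]
opening: 0.997
time: 11.4
eef_pos: [0.6753, 0.0052, 0.4105]
tcp_rot: [0.826, -0.563, 0.004, -0.002]
contact_force: [-0.2, 0.2, 0.3]
opening: 0.996
t 11.4 tcp [0.6753 0.0052 0.4105] tool delta mm [-38.8 233.8   3.3] norm 237.0 tilt fix deg [-0.5  -0.28  0.  ] xdir -68.6 open 0.996 F [-0.2  0.2  0.3] q [-0.14  0.28  1.57  0.    1.28  1.05]
```

View pics/v10.png

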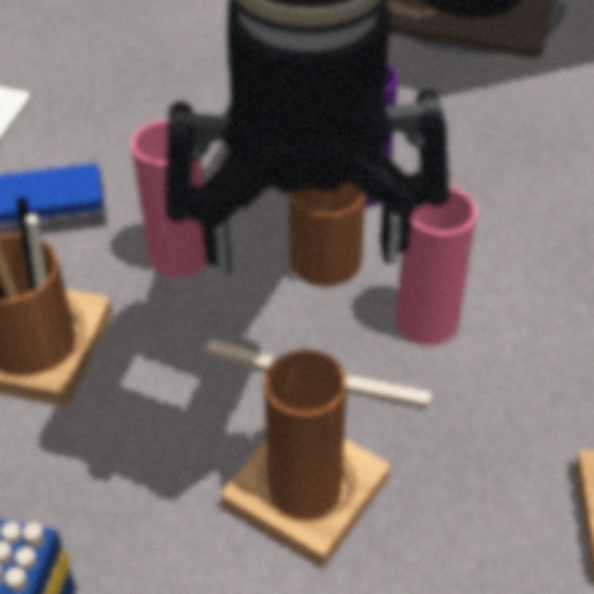

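The narrow pot stands upright in its holder. Next I'll move back over the wide pot and check its position.

```bash
python3 -m jog '[{"grip":0,"x":-3,"y":18,"z":0,"rx":0,"ry":0,"rz":0},{"grip":0,"x":-6,"y":36,"z":0,"rx":0,"ry":0,"rz":0},{"grip":0,"x":-6,"y":36,"z":0,"rx":0,"ry":0,"rz":0},{"grip":0,"x":-6,"y":36,"z":0,"rx":0,"ry":0,"rz":0},{"grip":0,"x":-6,"y":36,"z":0,"rx":0,"ry":0,"rz":0},{"grip":0,"x":-6,"y":36,"z":0,"rx":0,"ry":0,"rz":0},{"grip":0,"x":-4,"y":24,"z":0,"rx":0,"ry":0,"rz":0},{"grip":0,"x":-2,"y":12,"z":0,"rx":0,"ry":0,"rz":0}]'
python3 -m jog '[{"grip":0,"x":0,"y":0,"z":0,"rx":0,"ry":0,"rz":0},{"grip":0,"x":0,"y":0,"z":0,"rx":0,"ry":0,"rz":0}]'
python3 d.py .4435 -.044 .06
python3 -c "
from h import *
c=load('s6'); print(ray(c,271.4,170,.085), ray(c,271.5,202.5,0)) 
c=snap('scene','s11')
print([(k,proj(c,[.4435+dx,-.044+dy,z]).round(1)) for k,dx,dy,z in(('rim c',0,0,.085),('rim near',.032,0,.085),('rimfar',-.032,0,.085),('base near',.032,0,0),('rim L',0,-.032,.085),('rimR',0,.032,.085))])
o=cv2.resize(c['frame'][100:240,190:350],None,fx=4,fy=4)
cv2.imwrite('pics/v11.png',cv2.cvtColor(o,4))"
```

```text
time: 12.12
eef_pos: [0.4397, -0.0438, 0.401]
tcp_rot: [0.826, -0.564, -0.003, 0.001]
contact_force: [0.3, -0.0, 0.9]
opening: 0.999
time: 12.28
eef_pos: [0.442, -0.0439, 0.4025]
tcp_rot: [0.826, -0.564, -0.001, 0.0]
contact_force: [0.6, 0.2, -0.1]
opening: 0.998
t 12.28 tcp [ 0.442  -0.0439  0.4025] tool delta mm [  1.   -1.6 187.5] norm 187.5 tilt fix deg [ 0.1  0.1 -0. ] xdir -68.6 open 0.998 F [ 0.6  0.2 -0.1] q [-0.33 -0.24  2.12  0.    1.27  0.87]
[ 0.44217527 -0.04297582  0.085     ] [ 0.46027669 -0.03656997  0.        ]
[('rim c', array([270.8, 170.3])), ('rim near', array([266.9, 180. ])), ('rimfar', array([274.5, 161. ])), ('base near', array([266.7, 206.5])), ('rim L', array([256.9, 167.6])), ('rimR', array([284.8, 173.1]))]
```

View pics/v11.png

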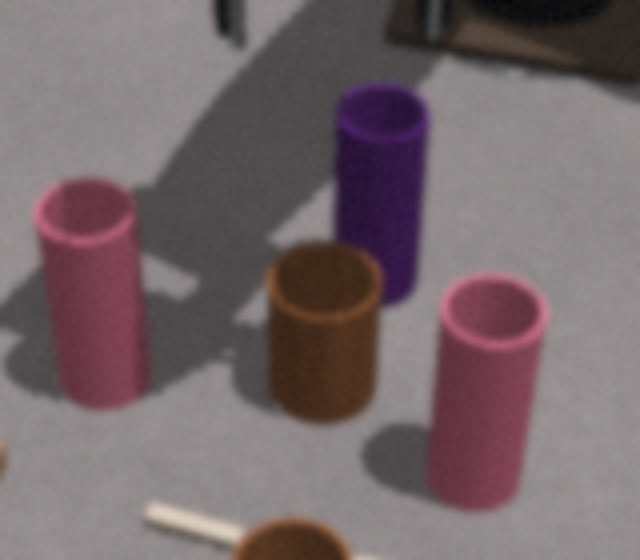

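The wide pot stands at its old spot: its rim centre at (271.2,170.5) matches the prediction of (270.8,170.3). I'll go down.

```bash
python3 -m jog '[{"grip":0,"x":1,"y":-1,"z":15,"rx":0,"ry":0,"rz":0},{"grip":0,"x":0,"y":0,"z":25,"rx":0,"ry":0,"rz":0},{"grip":0,"x":0,"y":0,"z":25,"rx":0,"ry":0,"rz":0},{"grip":0,"x":0,"y":0,"z":25,"rx":0,"ry":0,"rz":0},{"grip":0,"x":0,"y":0,"z":20,"rx":0,"ry":0,"rz":0},{"grip":0,"x":0,"y":0,"z":15,"rx":0,"ry":0,"rz":0},{"grip":0,"x":0,"y":0,"z":0,"rx":0,"ry":0,"rz":0},{"grip":0,"x":0,"y":0,"z":0,"rx":0,"ry":0,"rz":0}]'
python3 d.py .4432 -.0437 .06
python3 -c "
from h import *
c=snap('scene','s12')
o=cv2.resize(c['frame'][80:230,190:350],None,fx=4,fy=4)
cv2.imwrite('pics/v12.png',cv2.cvtColor(o,4))"
```

```text
time: 13.0
eef_pos: [0.4443, -0.0442, 0.278]
tcp_rot: [0.826, -0.563, -0.002, 0.0]
contact_force: [0.2, -0.1, 0.8]
opening: 1.001
t 13.0 tcp [ 0.4443 -0.0442  0.278 ] tool delta mm [-0.7  0.6 63. ] norm 63.0 tilt fix deg [ 0.14  0.13 -0.  ] xdir -68.6 open 1.001 F [ 0.2 -0.1  0.8] q [-0.33 -0.08  2.22  0.    1.    0.87]
```

View pics/v12.png

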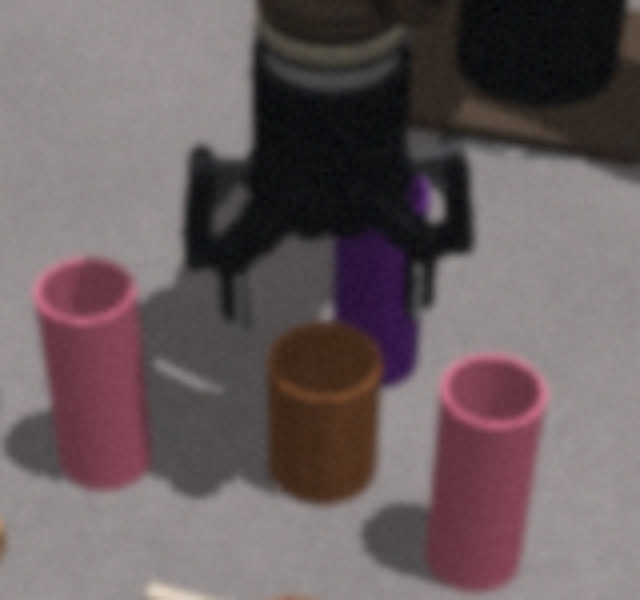

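```bash
python3 -m jog '[{"grip":0,"x":-0.5,"y":0.5,"z":12,"rx":0,"ry":0,"rz":0},{"grip":0,"x":0,"y":0,"z":12,"rx":0,"ry":0,"rz":0},{"grip":0,"x":0,"y":0,"z":12,"rx":0,"ry":0,"rz":0},{"grip":0,"x":0,"y":0,"z":12,"rx":0,"ry":0,"rz":0},{"grip":0,"x":0,"y":0,"z":10,"rx":0,"ry":0,"rz":0},{"grip":0,"x":0,"y":0,"z":4,"rx":0,"ry":0,"rz":0},{"grip":0,"x":0,"y":0,"z":0,"rx":0,"ry":0,"rz":0},{"grip":0,"x":0,"y":0,"z":0,"rx":0,"ry":0,"rz":0}]'
python3 d.py .4432 -.0437 .06
```

```text
time: 13.72
eef_pos: [0.4437, -0.0443, 0.2178]
tcp_rot: [0.826, -0.563, 0.0, -0.0]
contact_force: [0.2, -0.8, -0.0]
opening: 1.0
t 13.72 tcp [ 0.4437 -0.0443  0.2178] tool delta mm [-0.7  0.3  2.8] norm 2.9 tilt fix deg [-0.04 -0.04  0.  ] xdir -68.6 open 1.0 F [ 0.2 -0.8 -0. ] q [-0.33  0.03  2.25  0.    0.86  0.87]
```

```bash
python3 -m jog '[{"grip":0.1,"x":-0.5,"y":0,"z":2,"rx":0,"ry":0,"rz":0},{"grip":0.15,"x":0,"y":0,"z":0,"rx":0,"ry":0,"rz":0},{"grip":0.2,"x":0,"y":0,"z":0,"rx":0,"ry":0,"rz":0},{"grip":0.23,"x":0,"y":0,"z":0,"rx":0,"ry":0,"rz":0},{"grip":0.27,"x":0,"y":0,"z":0,"rx":0,"ry":0,"rz":0},{"grip":0.35,"x":0,"y":0,"z":0,"rx":0,"ry":0,"rz":0},{"grip":0.5,"x":0,"y":0,"z":0,"rx":0,"ry":0,"rz":0},{"grip":0.5,"x":0,"y":0,"z":0,"rx":0,"ry":0,"rz":0}]' 50
python3 -m jog '[{"grip":0.5,"x":0,"y":0,"z":0,"rx":0,"ry":0,"rz":0},{"grip":0.5,"x":0,"y":0,"z":0,"rx":0,"ry":0,"rz":0}]' 60
python3 d.py .4432 -.0437 .06
python3 -m jog '[{"grip":0.5,"x":0,"y":0,"z":-3,"rx":0,"ry":0,"rz":0},{"grip":0.5,"x":0,"y":0,"z":-5,"rx":0,"ry":0,"rz":0},{"grip":0.5,"x":0,"y":0,"z":-7,"rx":0,"ry":0,"rz":0},{"grip":0.5,"x":0,"y":0,"z":-10,"rx":0,"ry":0,"rz":0},{"grip":0.5,"x":0,"y":0,"z":-10,"rx":0,"ry":0,"rz":0}]'
python3 d.py .4432 -.0437 .26
python3 -c "
from h import *
c=snap('scene','s13')
o=cv2.resize(c['frame'][80:230,190:350],None,fx=4,fy=4)
cv2.imwrite('pics/v13.png',cv2.cvtColor(o,4))"
```

```text
time: 14.38
eef_pos: [0.4436, -0.0441, 0.2162]
tcp_rot: [0.826, -0.563, 0.001, 0.0]
contact_force: [-1.1, -2.4, 6.3]
opening: 0.739
time: 14.55
eef_pos: [0.4436, -0.0441, 0.2163]
tcp_rot: [0.826, -0.563, 0.001, 0.0]
contact_force: [-1.9, -1.5, 6.4]
opening: 0.737
t 14.55 tcp [ 0.4436 -0.0441  0.2163] tool delta mm [-0.5  0.3  1.3] norm 1.4 tilt fix deg [-0.04 -0.08  0.  ] xdir -68.6 open 0.737 F [-1.9 -1.5  6.4] q [-0.33  0.03  2.25 -0.    0.85  0.87]
time: 14.97
eef_pos: [0.4428, -0.0435, 0.2506]
tcp_rot: [0.826, -0.563, -0.001, 0.0]
contact_force: [0.8, -0.1, -3.4]
opening: 0.742
t 14.97 tcp [ 0.4428 -0.0435  0.2506] tool delta mm [   0.2   -0.2 -164.4] norm 164.4 tilt fix deg [ 0.05  0.05 -0.  ] xdir -68.6 open 0.742 F [ 0.8 -0.1 -3.4] q [-0.33 -0.03  2.24  0.    0.94  0.87]
```

View pics/v13.png

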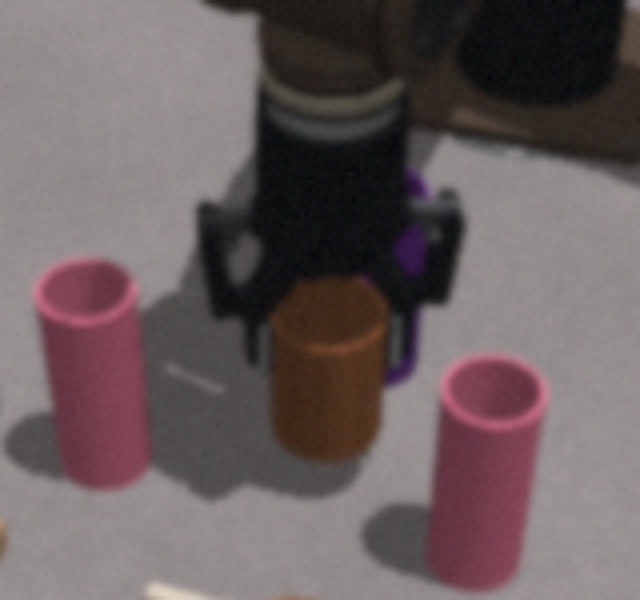

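The wide pot is held and lifted upright, with a load of about 3.4 N. I'll raise it to carry height.

```bash
python3 -m jog '[{"grip":0.5,"x":0,"y":0,"z":-15,"rx":0,"ry":0,"rz":0},{"grip":0.5,"x":0,"y":0,"z":-20,"rx":0,"ry":0,"rz":0},{"grip":0.5,"x":0,"y":0,"z":-25,"rx":0,"ry":0,"rz":0},{"grip":0.5,"x":0,"y":0,"z":-25,"rx":0,"ry":0,"rz":0},{"grip":0.5,"x":0,"y":0,"z":-25,"rx":0,"ry":0,"rz":0},{"grip":0.5,"x":0,"y":0,"z":-25,"rx":0,"ry":0,"rz":0},{"grip":0.5,"x":0,"y":0,"z":-20,"rx":0,"ry":0,"rz":0},{"grip":0.5,"x":0,"y":0,"z":-15,"rx":0,"ry":0,"rz":0}]'
python3 d.py .6330 .2530 .265
```

```text
time: 15.68
eef_pos: [0.443, -0.0436, 0.4232]
tcp_rot: [0.826, -0.563, 0.002, -0.001]
contact_force: [-0.4, 0.4, -3.5]
opening: 0.741
t 15.68 tcp [ 0.443  -0.0436  0.4232] tool delta mm [-206.7 -285.2    3.5] norm 352.3 tilt fix deg [-0.18 -0.14  0.  ] xdir -68.6 open 0.741 F [-0.4  0.4 -3.5] q [-0.33 -0.26  2.1   0.    1.3   0.87]
```

```bash
python3 -m jog '[{"grip":0.5,"x":-12,"y":-16.5,"z":0,"rx":0,"ry":0,"rz":0},{"grip":0.5,"x":-18,"y":-25,"z":0,"rx":0,"ry":0,"rz":0},{"grip":0.5,"x":-22,"y":-30.4,"z":0,"rx":0,"ry":0,"rz":0},{"grip":0.5,"x":-22,"y":-30.4,"z":0,"rx":0,"ry":0,"rz":0},{"grip":0.5,"x":-22,"y":-30.4,"z":0,"rx":0,"ry":0,"rz":0},{"grip":0.5,"x":-22,"y":-30.4,"z":0,"rx":0,"ry":0,"rz":0},{"grip":0.5,"x":-22,"y":-30.4,"z":0,"rx":0,"ry":0,"rz":0},{"grip":0.5,"x":-22,"y":-30.4,"z":0,"rx":0,"ry":0,"rz":0}]'
python3 -m jog '[{"grip":0.5,"x":-22,"y":-30.4,"z":0,"rx":0,"ry":0,"rz":0},{"grip":0.5,"x":-14,"y":-19,"z":0,"rx":0,"ry":0,"rz":0},{"grip":0.5,"x":-8,"y":-11.5,"z":0,"rx":0,"ry":0,"rz":0},{"grip":0.5,"x":0,"y":0,"z":0,"rx":0,"ry":0,"rz":0},{"grip":0.5,"x":0,"y":0,"z":0,"rx":0,"ry":0,"rz":0},{"grip":0.5,"x":0,"y":0,"z":0,"rx":0,"ry":0,"rz":0}]'
python3 d.py .6330 .2530 .067
```

```text
time: 16.35
eef_pos: [0.5929, 0.1907, 0.4203]
tcp_rot: [0.826, -0.563, 0.0, 0.0]
contact_force: [1.4, -0.9, -2.6]
opening: 0.738
time: 16.85
eef_pos: [0.6327, 0.2515, 0.42]
tcp_rot: [0.826, -0.563, -0.0, 0.001]
contact_force: [-0.8, -0.3, -3.4]
opening: 0.739
t 16.85 tcp [0.6327 0.2515 0.42  ] tool delta mm [ -1.3  -1.1 198. ] norm 198.0 tilt fix deg [ 0.07 -0.02  0.  ] xdir -68.6 open 0.739 F [-0.8 -0.3 -3.4] q [ 0.23  0.29  1.55 -0.    1.31  1.43]
```

```bash
python3 -m jog '[{"grip":0.5,"x":-1,"y":-1,"z":12,"rx":0,"ry":0,"rz":0},{"grip":0.5,"x":0,"y":0,"z":20,"rx":0,"ry":0,"rz":0},{"grip":0.5,"x":0,"y":0,"z":25,"rx":0,"ry":0,"rz":0},{"grip":0.5,"x":0,"y":0,"z":25,"rx":0,"ry":0,"rz":0},{"grip":0.5,"x":0,"y":0,"z":25,"rx":0,"ry":0,"rz":0},{"grip":0.5,"x":0,"y":0,"z":25,"rx":0,"ry":0,"rz":0},{"grip":0.5,"x":0,"y":0,"z":18,"rx":0,"ry":0,"rz":0},{"grip":0.5,"x":0,"y":0,"z":10,"rx":0,"ry":0,"rz":0}]'
python3 -m jog '[{"grip":0.5,"x":0,"y":0,"z":0,"rx":0,"ry":0,"rz":0},{"grip":0.5,"x":0,"y":0,"z":0,"rx":0,"ry":0,"rz":0},{"grip":0.5,"x":0,"y":0,"z":0,"rx":0,"ry":0,"rz":0}]'
python3 d.py .6330 .2530 .067
python3 -c "
from h import *
c=snap('scene','s14')
print([proj(c,[.633+dx,.253+dy,.043]).round(1) for dx,dy in((0,0),(.032,0),(-.032,0),(0,.032),(0,-.032))])
o=cv2.resize(c['frame'][170:340,310:480],None,fx=3.5,fy=3.5)
cv2.imwrite('pics/v14.png',cv2.cvtColor(o,4))"
```

```text
time: 17.52
eef_pos: [0.632, 0.2521, 0.256]
tcp_rot: [0.826, -0.564, -0.002, 0.002]
contact_force: [-0.4, 0.1, -3.5]
opening: 0.736
time: 17.77
eef_pos: [0.6342, 0.2532, 0.2622]
tcp_rot: [0.826, -0.564, 0.001, -0.001]
contact_force: [1.4, 0.3, -2.7]
opening: 0.733
t 17.77 tcp [0.6342 0.2532 0.2622] tool delta mm [-0.3  1.4 40.2] norm 40.2 tilt fix deg [-0.19 -0.03  0.  ] xdir -68.6 open 0.733 F [ 1.4  0.3 -2.7] q [ 0.23  0.44  1.65 -0.    1.05  1.43]
[array([396.6, 282.9]), array([395.4, 297.5]), array([397.7, 269.1]), array([414. , 286.9]), array([379.4, 279. ])]
```

View pics/v14.png

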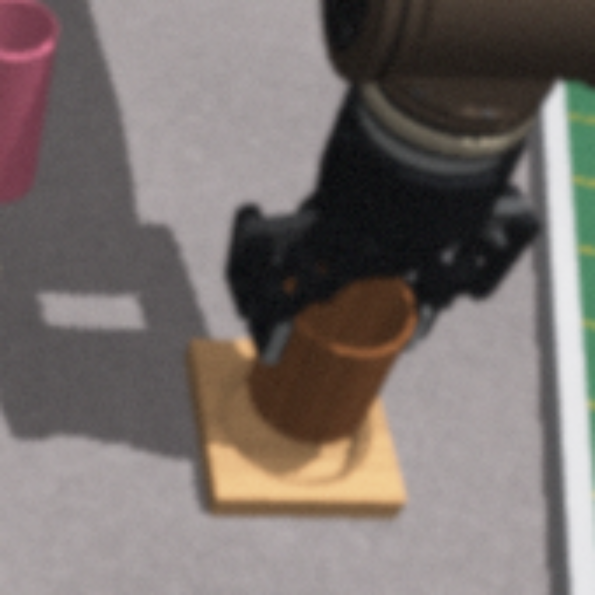

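```bash
python3 -c "
from h import *
c=load('s14');print(proj(c,[.633,.253,.045]),proj(c,[.633,.253,.13]))"
python3 -m jog '[{"grip":0.5,"x":0,"y":0.5,"z":6,"rx":0,"ry":0,"rz":0},{"grip":0.5,"x":0,"y":0.5,"z":6,"rx":0,"ry":0,"rz":0},{"grip":0.5,"x":0,"y":0,"z":6,"rx":0,"ry":0,"rz":0},{"grip":0.5,"x":0,"y":0,"z":6,"rx":0,"ry":0,"rz":0},{"grip":0.5,"x":0,"y":0,"z":4,"rx":0,"ry":0,"rz":0},{"grip":0.5,"x":0,"y":0,"z":3,"rx":0,"ry":0,"rz":0},{"grip":0.5,"x":0,"y":0,"z":0,"rx":0,"ry":0,"rz":0},{"grip":0.5,"x":0,"y":0,"z":0,"rx":0,"ry":0,"rz":0}]'
python3 d.py .6330 .2530 .067
```

```text
[396.83380986 282.3674529 ] [409.02121559 255.95463976]
time: 18.48
eef_pos: [0.6326, 0.253, 0.2288]
tcp_rot: [0.826, -0.563, -0.0, 0.0]
contact_force: [0.1, -0.1, -4.2]
opening: 0.739
t 18.48 tcp [0.6326 0.253  0.2288] tool delta mm [ 0.2 -0.4  6.8] norm 6.9 tilt fix deg [ 0.03  0.   -0.  ] xdir -68.6 open 0.739 F [ 0.1 -0.1 -4.2] q [ 0.23  0.48  1.67 -0.    1.    1.43]
```

```bash
python3 -m jog '[{"grip":0.5,"x":0,"y":0,"z":2,"rx":0,"ry":0,"rz":0},{"grip":0.5,"x":0,"y":0,"z":2,"rx":0,"ry":0,"rz":0},{"grip":0.5,"x":0,"y":0,"z":1.5,"rx":0,"ry":0,"rz":0},{"grip":0.5,"x":0,"y":0,"z":0,"rx":0,"ry":0,"rz":0},{"grip":0.5,"x":0,"y":0,"z":0,"rx":0,"ry":0,"rz":0}]'
python3 d.py .6330 .2530 .067
python3 -c "
from h import *
c=snap('scene','s15')
o=cv2.resize(c['frame'][170:340,310:480],None,fx=3.5,fy=3.5)
for z,r in((.0075,.032),(.0925,.032)):
    q=np.array([proj(c,[.633+r*np.cos(a),.253+r*np.sin(a),z]) for a in np.linspace(0,6.28,60)])
    cv2.polylines(o,[((q+.5-[310,170])*3.5).astype(int)],True,(0,255,0),1)
cv2.imwrite('pics/v15.png',cv2.cvtColor(o,4))"
```

```text
time: 18.9
eef_pos: [0.6326, 0.253, 0.2236]
tcp_rot: [0.826, -0.563, -0.0, 0.0]
contact_force: [-0.4, 0.4, -3.5]
opening: 0.737
t 18.9 tcp [0.6326 0.253  0.2236] tool delta mm [ 0.1 -0.4  1.6] norm 1.6 tilt fix deg [ 0.02  0.   -0.  ] xdir -68.6 open 0.737 F [-0.4  0.4 -3.5] q [0.23 0.49 1.67 0.   0.99 1.43]
```

View pics/v15.png

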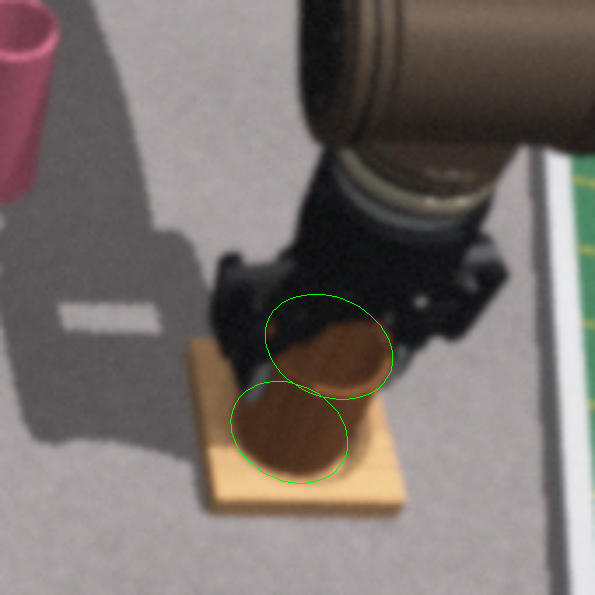

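The pot matches the drawn upright pose (base ellipse centre about (290,432), rim about (330,346)), so there's no tilt. I'll go down the last 1–2 mm until contact.

```bash
python3 -m jog '[{"grip":0.5,"x":0,"y":0,"z":1,"rx":0,"ry":0,"rz":0},{"grip":0.5,"x":0,"y":0,"z":1,"rx":0,"ry":0,"rz":0},{"grip":0.5,"x":0,"y":0,"z":0.5,"rx":0,"ry":0,"rz":0},{"grip":0.5,"x":0,"y":0,"z":0,"rx":0,"ry":0,"rz":0},{"grip":0.5,"x":0,"y":0,"z":0,"rx":0,"ry":0,"rz":0}]' 30
python3 d.py .6330 .2530 .067
```

```text
time: 19.37
eef_pos: [0.6329, 0.253, 0.2224]
tcp_rot: [0.826, -0.563, 0.0, -0.0]
contact_force: [-3.2, 0.2, 3.9]
opening: 0.738
t 19.37 tcp [0.6329 0.253  0.2224] tool delta mm [ 0.1 -0.1  0.4] norm 0.4 tilt fix deg [-0.03 -0.01  0.  ] xdir -68.6 open 0.738 F [-3.2  0.2  3.9] q [ 0.23  0.49  1.67 -0.    0.99  1.43]
```

It touches the floor at TCP z 0.2224 (expected 0.2223). I'll release and rise.

```bash
python3 -m jog '[{"grip":0.25,"x":0,"y":0,"z":0,"rx":0,"ry":0,"rz":0},{"grip":0.22,"x":0,"y":0,"z":0,"rx":0,"ry":0,"rz":0},{"grip":0.18,"x":0,"y":0,"z":0,"rx":0,"ry":0,"rz":0},{"grip":0.1,"x":0,"y":0,"z":0,"rx":0,"ry":0,"rz":0},{"grip":0,"x":0,"y":0,"z":0,"rx":0,"ry":0,"rz":0},{"grip":0,"x":0,"y":0,"z":0,"rx":0,"ry":0,"rz":0},{"grip":0,"x":0,"y":0,"z":0,"rx":0,"ry":0,"rz":0},{"grip":0,"x":0,"y":0,"z":-5,"rx":0,"ry":0,"rz":0}]'
python3 -m jog '[{"grip":0,"x":0,"y":0,"z":-15,"rx":0,"ry":0,"rz":0},{"grip":0,"x":0,"y":0,"z":-25,"rx":0,"ry":0,"rz":0},{"grip":0,"x":0,"y":0,"z":-30,"rx":0,"ry":0,"rz":0},{"grip":0,"x":0,"y":0,"z":-35,"rx":0,"ry":0,"rz":0},{"grip":0,"x":0,"y":0,"z":-35,"rx":0,"ry":0,"rz":0},{"grip":0,"x":0,"y":0,"z":-35,"rx":0,"ry":0,"rz":0},{"grip":0,"x":0,"y":0,"z":-20,"rx":0,"ry":0,"rz":0},{"grip":0,"x":0,"y":0,"z":-5,"rx":0,"ry":0,"rz":0}]'
python3 -m jog '[{"grip":0,"x":0,"y":30,"z":0,"rx":0,"ry":0,"rz":0},{"grip":0,"x":0,"y":30,"z":0,"rx":0,"ry":0,"rz":0},{"grip":0,"x":0,"y":30,"z":0,"rx":0,"ry":0,"rz":0},{"grip":0,"x":0,"y":10,"z":0,"rx":0,"ry":0,"rz":0},{"grip":0,"x":0,"y":0,"z":0,"rx":0,"ry":0,"rz":0},{"grip":0,"x":0,"y":0,"z":0,"rx":0,"ry":0,"rz":0}]'
python3 -c "
from h import *
for n in('scene','top'):
  c=snap(n,n+'F'); o=c['frame'].copy(); k=4; o=cv2.resize(o,None,fx=k,fy=k,interpolation=2)
  cs=[]
  for x,y,r,h in((.6747,.0047,.027,.13),(.633,.253,.032,.085)):
    for z in(.006,.006+h):
      q=np.array([proj(c,[x+r*np.cos(a),y+r*np.sin(a),z]) for a in np.linspace(0,6.28,60)])
      cv2.polylines(o,[((q+.5)*k).astype(int)],True,(0,255,0),1)
    u,v=(proj(c,[x,y,.05])*k).astype(int); cs.append(o[v-180:v+180,u-180:u+180])
  cv2.imwrite('pics/f_%s.png'%n,cv2.cvtColor(np.hstack(cs),4))"

```

```text
time: 20.03
eef_pos: [0.6322, 0.2529, 0.2251]
tcp_rot: [0.826, -0.563, -0.001, 0.001]
contact_force: [-0.8, 0.8, -0.2]
opening: 1.0
time: 20.7
eef_pos: [0.633, 0.2531, 0.4348]
tcp_rot: [0.826, -0.563, 0.004, -0.005]
contact_force: [1.2, 0.2, 0.3]
opening: 1.0
time: 21.2
eef_pos: [0.5396, 0.2165, 0.4263]
tcp_rot: [0.826, -0.563, 0.0, -0.0]
contact_force: [-0.7, 0.9, 0.7]
opening: 1.002
```

View pics/f_scene.png

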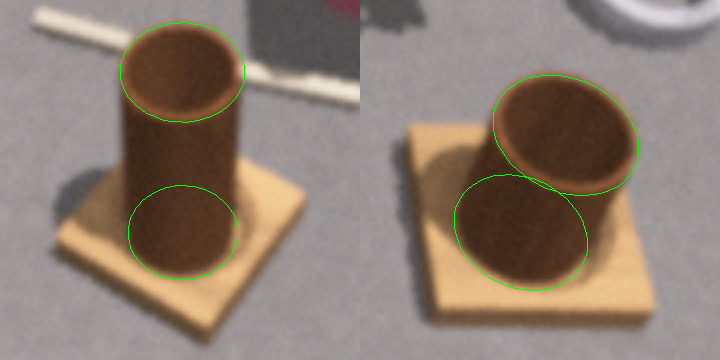

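View pics/sceneF.png

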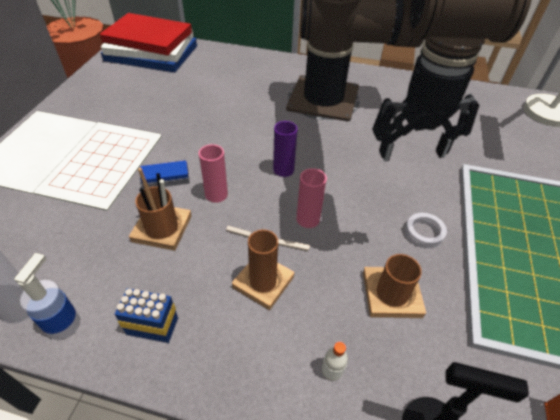

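View pics/f_top.png

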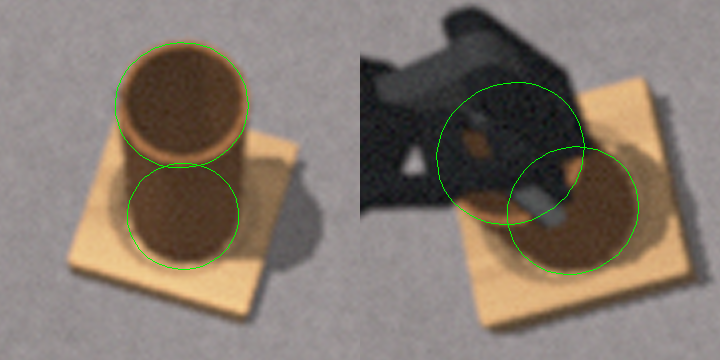

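In the scene view, both pots stand upright inside their wells and fit the seated outlines to about 1 px (narrow rim at (263,240), wide rim at (401,270)). The look-alikes are untouched and the gripper is clear, so I'll hand in.

```bash
python3 -c "
from plant import *
s=get_state();print(s['time'],s['contact_force'],abs(s['dq']).max());print(sign_off())"
```

```text
21.3 [0.18350997 0.11445526 0.31921346] 0.010270497938423042
the job is handed in; nothing more can be done
None
```

I drew the narrow pot straight up out of the wide one, which stayed upright. I stood it in the narrow holder, then moved the wide pot to the wide holder, and handed the job in at 21.3 s of the 64 s allowed.

- **Fully down:** both pots touched the well floor within about 0.3 mm of the expected tool height (0.2705 m for the narrow pot, 0.2224 m for the wide).
- **Upright and centred:** in the final scene view both pots match the upright, centred, seated outline to about 1 px. The top view agrees for the narrow pot. For the wide pot the gripper hid part of that view, so only the scene view confirms its rim.
- **Robot clear:** the wrist force was about 0.4 N, which is noise level.
- **Disagreements:** the two cameras differed by up to about 5 mm on the nested pots at the start, and I went with the top view. Before lowering the wide pot, its rim read about 5 px off, with the gripper partly hiding it. The next picture, with the pot nearly down, showed no tilt.
- **Refused calls:** three early move calls were refused for missing keys and moved nothing.

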